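# Refit the washed cone in a chocolate warmer's tap and rock it free

## Robot

A 7-joint arm with a two-finger parallel gripper is mounted at the origin on a cart in front of the work surface, level with it; the furniture and walls round the work are solid. World frame = base frame: x ahead of the robot, y to its left, z up, the work surface at z = 0. Lengths are in m, angles in rad, forces in N, time in s.
With the tool pointing down it reaches from about 0.4 to 0.85 m from the base axis. Payload 4.5 kg.
Tool frame: the origin (TCP) lies between the finger pads, 19 mm behind the fingertips; this is the grasp point; z points along the fingers, y is the line along which they close (so a half turn about z gives the same grasp; the last joint's range is limited). The gripper opens to 88 mm and grips with 3 to 60 N. Pads are 18 mm wide; open, the fingers measure 123 mm over their backs; the gripper's body (75 mm by 187 mm) begins 45 mm behind the grasp point.
Start: joints at [1.148, 0.689, -0.195, 1.565, 0.157, 0.902, -0.215], TCP at [0.276, -0.561, 0.257] pointing down, gripper open.
Joint ranges: [-3.01, 3.01], [-0.46, 2.08], [-1.47, 1.51], [0.13, 2.56], [-1, 4.14], [0.04, 2.09], [-2.66, 2.66]. Speed limits (rad/s): [2.57, 2.57, 3.14, 3.14, 3.14, 3.14, 3.14].

## Interface

Orientations are given as a rotation vector (axis times angle).
In Python, from workcell import readout, imaging, manip gives the robot as it stands.
- The arm moves only by the tool send_rows, never from a script. Its argument "series" is a list of rows, each an object with "xyz": the shift along the tool's x, y, z as a fraction of full scale, a list of three; "turn": the turn about the tool's z as a fraction of full scale; "hand": the gripper's target within -1 to 1 (shut at 1, half-way at 0, fully open at -1). In form: [{"xyz": [tx, ty, tz], "turn": turn, "hand": hand}, ...]. A call has 1 to 8 rows; each row is the pose to reach, as a shift and turn from the pose commanded when the call began, along the tool's axes at that moment, turning the shorter way round; what a row does not reach only later rows make up. Full scale, the value 1, is 1 m for a shift and pi rad for a turn. A row lasts 1/10 s, in which the tool goes at most 50 mm and 8.59 degrees, less where a joint would pass 70% of its speed; a pose out of reach is approached as far as the arm can. A call with a number of a shift or a turn outside -1 to 1 is refused whole. A call with a gripper value outside its range is refused whole. The fingers move at their own pace and stop on an object; "force" is the grip in N (left out, the last holds). Time passes only in rows, so rows that repeat a pose let the fingers close. It gives the time, the measured TCP pose, the force, the opening and the grip force at its end, in the units of the state.
- readout.observe(): the state, without advancing time (a new reading comes with each control period).
- imaging.read_camera(name): name is "scene" or "side" or "wrist"; returns the picture (480x640x3 uint8, blue, green, red); there is no depth.
- imaging.camera_params(name): a dict with "fovy" (degrees; the focal length in pixels is half the picture's height over the tangent of half this angle, whatever the lens; pixels are square), "cx", "cy" (the principal point, pixels), "world_to_cam" (4x4, takes a point from world to camera coordinates); the wrist camera has in their place "tool_from_camera" (4x4, takes a point from camera to tool coordinates, whose origin is the TCP and whose axes are the flange's). Camera axes: x right, y up, looking along -z (the intrinsics and any distortion apply to the point x, -y, -z); pixel columns grow to the right and rows downward; lengths in m; the calibration is good to about 2 mm. A picture is of the moment at which its call begins: read the wrist's pose just before it. camera_params takes no time and is no camera call.
- manip.hand_in(): hands the job in; it is judged then, once.
The state is a dict: "time": time; "joint_pos": joint angles; "qd": joint speeds; "effort": joint torques, N m; "tool_pos": TCP position; "ee_rot": TCP orientation; "contact_force": force on the tool from outside, world axes, zero at the start; "ft_torque": the same for the moment, N m; "gripper_width": finger opening in m; "gripper_force": force on a finger pad.
Only numpy, scipy, OpenCV 4.12 (cv2) and the standard library are available. Lean on these libraries where they do the work, as an engineer would, in place of code of your own. Each camera call takes 0.05 s, during which the arm holds its last target. There are 200 camera calls.

## Task

The lift-out cone of the chocolate warmer's tap has been washed: take the cone that fits this tap (the smaller of the two in the tray), seat it with its stop tab in the cut-away of the rim, clear of both stop screws, and press it home with about 18 N so that the taper beds in (pressed much harder it jams). Then check that it rocks free: still home, turn it until you feel the tab bear on the open stop screw, then back until it bears on the closed stop screw, each time with about 8 N and never over 18 N. Leave it at the closed stop, fully home, with the other cone and the things round about where they are.

Things in the scene. Friction and masses are not known exactly. Their poses are not given: they have to be found in the camera images.
- tap_cone: Polished steel tap cone, 79 mm tall, 160 g, the SMALLER of the two standing upright in the tray (which place it has varies). Origin: centre of its small end (underside), z up its axis. z 0 to 40 mm: greased taper, radius 12 growing to 20 mm, friction about 0.15; 40 to 47 mm: shoulder, radius 20 mm; above it the wing.
- tap_cone_grip (a point): On the cone's axis at its z = 70 mm, middle of the pinch on the wing: an upright flat grip 36 mm long (cone's x), 10 mm thick (y), from z = 47 to 79 mm. With the TCP here the fingertips clear shoulder and collar. Axes as the cone's.
- tap_cone_tab (a point): Outer end of the stop tab, on the cone's +x side, 29 mm from the axis, z = 43.5 mm. The tab sticks out of the shoulder beyond the wing's end; 9 mm wide (y -4.5 to 4.5 mm), 7 mm high (z 40 to 47 mm).
- large_cone: The other cone, same form but larger, for another tap: 89 mm tall, taper radius 15 to 25 mm over 50 mm, same wing, 280 g. Must be left standing in the tray. Origin: centre of its small end.
- wash_tray: Shallow white plastic tray, 140 mm (x) by 200 mm (y), 22 mm high, floor 3 mm thick, fixed. The two cones stand in it about 100 mm apart along its y. Origin: centre of its underside.
- warmer: Chocolate warmer, fixed: white base 200 mm square, steel pot with lid (217 mm high, radius 90 mm, axis 195 mm behind the tap) and a steel tap on a pipe toward the robot. Origin: on the tap's axis, at table height; x from the tap back to the pot, y left, z up. A drip tray 12 mm high lies below; the spout reaches 63 mm to -x.
- tap_seat (a point): Where the cone's origin lies when fully home: on the tap's axis, 95 mm above the table, axes as the warmer's. The cup is open above and tapers as the cone does (radius 12 mm here, growing 0.2 mm per mm of height); only the taper stops the cone, which beds in by less than half a mm under 18 N. It turns freely in the cup when not pressed down.
- tap_rim (a point): Centre of the cup's mouth, 37 mm above tap_seat; mouth radius 19.4 mm, body radius 28 mm. On the rim stands a collar, radius 22.5 to 28 mm, 8 mm high (11 at the stops), cut away over a quarter turn: there the tab can point from the warmer's -x (to the spout) round to its -y, 3 mm clear of the rim. Elsewhere the tab lands on the collar: cone 5 mm high and loose.
- stop_open: Block on the rim at the open end of the cut-away, with a set screw (5 mm thick, 25.7 mm from the axis, 6 mm above the rim) that stops the tab. Screwed fully back, it meets the tab when the cone's +x points along the warmer's -x (wing in line with the pipe); it is set 0 to 5 mm (0 to 11 degrees) farther in, unmeasured: find it by feel. Origin at tap_rim, turned half round.
- stop_closed: Like block and screw at the closed end: screwed back, it meets the tab when the cone's +x points along the warmer's -y (wing across the pipe); set 0 to 3 mm (0 to 7 degrees) farther in. From open to closed is about a quarter turn counterclockwise from above. Rigid: about 1 N more per 0.06 degree turned past touch; 0.2 N m is 8 N. Origin at tap_rim, turned by -90 degrees.
- tin: Round golden tin, 63 mm across, 27 mm high, loose bystander.
- label_roll: White roll of labels, 44 mm across, 26 mm high, loose bystander.
- ribbon_roll: Ribbon spool, 73 mm across, 25 mm high, loose bystander.
There are look-alikes about, which are no part of the job. What is shaped like the tap_cone but purple is not meant. What is shaped like the large_cone but brown is not meant.

How it is judged:
On the way, in this order (a step that is already met when the one before it is completed fails the run):
1. the tap cone is home in the cup and pressed in: its taper bears on the cup wall with over 36 N in all, as a steady push of 11 to 13 N gives (the wedge multiplies push and weight by about 3) (z of tap_cone in the frame of tap_seat between -0.003 and 0.0022 m and horizontal distance between tap_cone and tap_seat below 0.0016 m and angle between the z axis of tap_cone and the z axis of warmer, either way round below 0.035 rad and contact force between tap_cone and warmer above 36 N), for 0.2 s.
2. still home, its tab bears on the open stop with at least 4 N (z of tap_cone in the frame of tap_seat between -0.003 and 0.0022 m and horizontal distance between tap_cone and tap_seat below 0.0016 m and angle between the z axis of tap_cone and the z axis of warmer, either way round below 0.035 rad and contact force between tap_cone and stop_open above 4 N), for 0.1 s.
3. still home, its tab bears on the closed stop with at least 4 N (z of tap_cone in the frame of tap_seat between -0.003 and 0.0022 m and horizontal distance between tap_cone and tap_seat below 0.0016 m and angle between the z axis of tap_cone and the z axis of warmer, either way round below 0.035 rad and contact force between tap_cone and stop_closed above 4 N), for 0.1 s.
At the end, for the whole second after the job is handed in: The tap cone is home in the cup (not more than 2.2 mm above or 3 mm below its seat, within 1.6 mm of the axis, within 2 degrees of upright), closed (wing within 11 degrees of square to the pipe), at rest; the large cone stands upright in the tray (z of tap_cone in the frame of tap_seat between -0.003 and 0.0022 m and horizontal distance between tap_cone and tap_seat below 0.0016 m and angle between the z axis of tap_cone and the z axis of warmer, either way round below 0.035 rad and angle between the x axis of tap_cone and the y axis of warmer, either way round below 0.2 rad and linear speed of tap_cone below 0.01 m/s and angle between large_cone's own z axis and vertical below 0.1 rad); the robot touches nothing.
It fails at once if the tab bears on a stop with more than 18 N (contact force between tap_cone and stop_open above 18 N or contact force between tap_cone and stop_closed above 18 N).
It fails at once if cone and tap (cup wall, collar and stops together) bear on each other with more than 120 N in all, as a push of over 24 N gives if it is sudden, 38 N if it is steady (contact force between tap_cone and warmer above 120 N).
It fails at once if the large cone or a bystander is moved more than 25 mm (distance of any of large_cone, tin, label_roll, ribbon_roll from where it was at the start of the episode above 0.025 m).
It also fails if it takes over 72 s, if anything falls off the work surface, if the arm or the gripper's body presses on something with over 40 N, if the wrist force passes 120 N, or if a joint passes its speed limit or range.

## Working session

There is one attempt and no reset: what is moved stays moved. The work goes in short steps, Python scripts to look and compute and a tool call to move; the robot and the scene stay as the last step left them, time stands still between calls to the robot, and variables do not carry over. Pictures are saved under pics/ and viewed, at most 10 in all, crops included, and the job is handed in when it is done.

Besides the shell and the picture viewer there is one more tool, called after "Request:" as name(argument=value, ...) on one line, values as JSON. send_rows: Moves the arm, as the interface text tells. Shift numbers are shares of 1 m and turn numbers shares of pi rad, none past 1 either way. Its arguments: {"type":"object","properties":{"series":{"type":"array"},"force":{"type":"number"}},"required":["series"]}

```bash
mkdir -p pics; ls; python3 - <<'E'
from workcell import readout, imaging
import cv2, numpy as np
np.set_printoptions(precision=4,suppress=True)
s=readout.observe()
for k,v in s.items(): print(k,np.array(v))
for n in ["scene","side","wrist"]:
    cv2.imwrite(f"pics/{n}0.png",imaging.read_camera(n))
    p=imaging.camera_params(n); print(n,{k:np.array(v) for k,v in p.items()})
E
```

```text
pics
time 0.0
joint_pos [ 1.1478  0.69   -0.1945  1.5663  0.1573  0.9025 -0.2151]
qd [-0.0012 -0.0003 -0.0002  0.0021 -0.0017 -0.0008  0.0018]
effort [  0.0008 -52.7569  -1.2672 -15.3432  -0.0527   0.0065   0.0002]
tool_pos [ 0.2754 -0.5604  0.2566]
ee_rot [-3.0584 -0.711   0.0008]
contact_force [-0.0876  0.1052  0.4004]
ft_torque [-0.0145 -0.0097 -0.0126]
gripper_force 0.0
gripper_width 0.08837362226500131
scene {'fovy': array(46.5162), 'cx': array(314.9282), 'cy': array(239.6078), 'world_to_cam': array([[-0.6365, -0.7712, -0.0108,  0.3121],
       [ 0.5272, -0.4452,  0.7238, -0.3755],
       [-0.5629,  0.455 ,  0.6899, -0.803 ],
       [ 0.    ,  0.    ,  0.    ,  1.    ]])}
side {'fovy': array(55.922), 'cx': array(320.6479), 'cy': array(248.9659), 'world_to_cam': array([[-0.2177,  0.9758,  0.0224,  0.14  ],
       [-0.6029, -0.1525,  0.7832,  0.2407],
       [ 0.7676,  0.157 ,  0.6214, -1.4097],
       [ 0.    ,  0.    ,  0.    ,  1.    ]])}
wrist {'fovy': array(69.7774), 'cx': array(321.4397), 'cy': array(238.4371), 'tool_from_camera': array([[ 0.0013,  0.9606,  0.2781,  0.0725],
       [ 1.    , -0.0012, -0.0007,  0.0009],
       [-0.0004,  0.2781, -0.9606, -0.1272],
       [ 0.    ,  0.    ,  0.    ,  1.    ]])}
```

View pics/scene0.png

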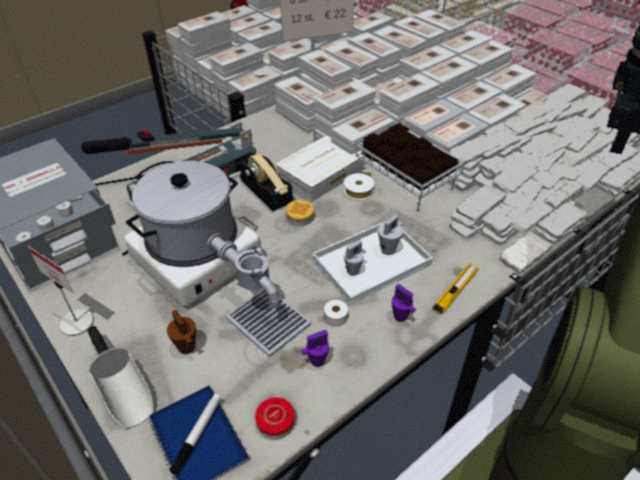

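View pics/side0.png

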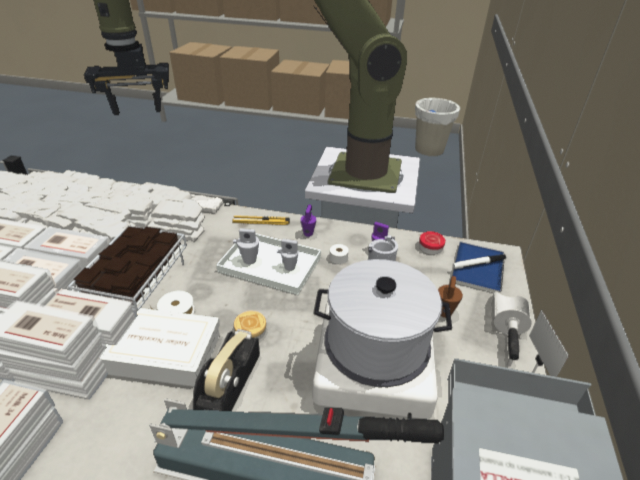

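The scene view shows several look-alikes:
- Steel cones in the tray at (355,257), which looks smaller, and (390,236), which looks larger.
- Purple decoys at (402,303) and (317,348), and a brown one at (182,330).
- The tap cup is at (252,262).

In the side view, the small cone is at (289,256), the large one at (248,245) and the cup at (382,247).

```bash
cat > h.py <<'E'
from workcell import readout, imaging
import cv2, numpy as np
from scipy.spatial.transform import Rotation as R
np.set_printoptions(precision=4,suppress=True)
def pose():
    s=readout.observe(); T=np.eye(4); T[:3,:3]=R.from_rotvec(s["ee_rot"]).as_matrix(); T[:3,3]=s["tool_pos"]; return T
def ray(n,uv,T=None):
    p=imaging.camera_params(n); f=240/np.tan(np.radians(p["fovy"])/2)
    d=np.array([(uv[0]-p["cx"])/f,-(uv[1]-p["cy"])/f,-1])
    C=T@np.array(p["tool_from_camera"]) if n=="wrist" else np.linalg.inv(p["world_to_cam"])
    d=C[:3,:3]@d; return C[:3,3],d/np.linalg.norm(d)
def onz(n,uv,z,T=None):
    o,d=ray(n,uv,T); return o+d*(z-o[2])/d[2]
def proj(n,X,T=None):
    p=imaging.camera_params(n); f=240/np.tan(np.radians(p["fovy"])/2)
    W=np.linalg.inv(T@np.array(p["tool_from_camera"])) if n=="wrist" else np.array(p["world_to_cam"])
    c=W[:3,:3]@np.asarray(X)+W[:3,3]; return np.array([p["cx"]-f*c[0]/c[2],p["cy"]+f*c[1]/c[2]])
def tri(*r):
    A=sum(np.eye(3)-np.outer(d,d) for o,d in r); b=sum((np.eye(3)-np.outer(d,d))@o for o,d in r)
    X=np.linalg.solve(A,b); return X,[np.linalg.norm((np.eye(3)-np.outer(d,d))@(X-o)) for o,d in r]
E
python3 - <<'E'
from h import *
for nm,a,b in [("small wing",(354,246),(289,246)),("large wing",(390,223),(247,234)),("cup",(253,260),(383,243)),("lid knob",(179,181),(385,285))]:
    print(nm,*tri(ray("scene",a),ray("side",b)))
for nm,p in [("tin",(300,211)),("label",(336,312)),("ribbon",(359,185)),("traycorners",(313,257)),("",(389,222)),("",(432,257)),("",(354,297))]:
    print(nm,onz("scene",p,0.02))
a=cv2.imread("pics/scene0.png")[190:310,220:440]; b=cv2.imread("pics/side0.png")[215:305,200:420]
cv2.imwrite("pics/crop0.png",np.vstack([cv2.resize(a,None,fx=2.7,fy=2.7,interpolation=2)[:,:594],cv2.resize(b,None,fx=2.7,fy=2.7,interpolation=2)[:,:594]]))
E
```

```text
small wing [ 0.5018 -0.1067  0.0684] [np.float64(0.002378369049516758), np.float64(0.0023783690495168285)]
large wing [ 0.4973 -0.2027  0.0784] [np.float64(0.0004565083487650392), np.float64(0.0004565083487651008)]
cup [0.5363 0.0991 0.1402] [np.float64(0.00046555986038724956), np.float64(0.00046555986038717925)]
lid knob [0.7316 0.1182 0.207 ] [np.float64(0.0010089131863967337), np.float64(0.0010089131863967712)]
tin [ 0.6972 -0.1281  0.02  ]
label [ 0.4302 -0.0011  0.02  ]
ribbon [ 0.681  -0.2913  0.02  ]
traycorners [ 0.5678 -0.0592  0.02  ]
 [ 0.5439 -0.2527  0.02  ]
 [ 0.4122 -0.2436  0.02  ]
 [ 0.4356 -0.051   0.02  ]
```

View pics/crop0.png

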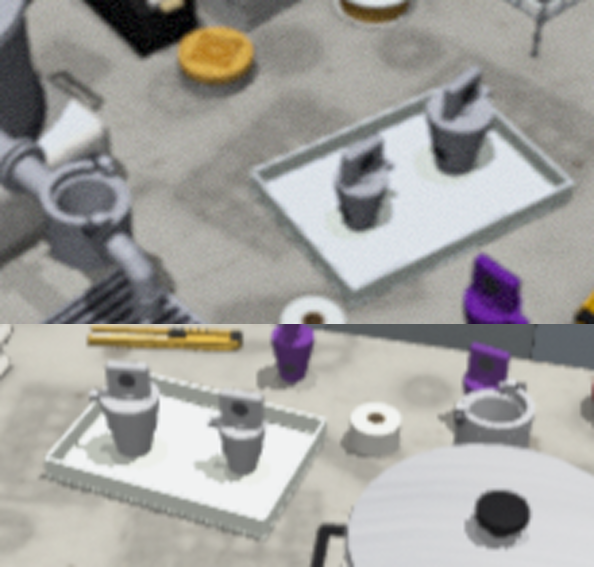

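The close crop confirms the choice. The small steel cone is nearest the tap, at about (0.50,-0.107), with its tab toward -y. The large one is at (0.497,-0.203). The wing tops triangulate to heights of about 0.07–0.08 m, which fits.

Request:
send_rows(series=[{"xyz":[0.4,-0.31,0.03],"turn":-0.354,"hand":-1},{"xyz":[0.4,-0.31,0.03],"turn":-0.354,"hand":-1},{"xyz":[0.4,-0.31,0.03],"turn":-0.354,"hand":-1},{"xyz":[0.4,-0.31,0.03],"turn":-0.354,"hand":-1},{"xyz":[0.4,-0.31,0.03],"turn":-0.354,"hand":-1},{"xyz":[0.4,-0.31,0.03],"turn":-0.354,"hand":-1},{"xyz":[0.4,-0.31,0.03],"turn":-0.354,"hand":-1},{"xyz":[0.4,-0.31,0.03],"turn":-0.354,"hand":-1}])

```text
time: 0.95
tool_pos: [0.4515, -0.2005, 0.2336]
ee_rot: [-2.219, -2.224, -0.0]
contact_force: [1.3, -0.2, 0.1]
gripper_width: 0.0881
gripper_force: 0.0
```

```bash
cat >> h.py <<'E'
def togo(xyz,yaw):
    "shift/turn (as fractions) to world xyz and tool-x yaw in degrees"
    T=pose(); y=np.degrees(np.arctan2(T[1,0],T[0,0])); d=(yaw-y+180)%360-180
    print("at",T[:3,3],"yaw %.2f tilt %.2f"%(y,np.degrees(np.arccos(-T[2,2]))),"-> xyz",T[:3,:3].T@(np.array(xyz)-T[:3,3]),"turn %.4f"%(-d/180), "q",np.array(readout.observe()["joint_pos"]))
E
python3 -c "
from h import *
togo([.5,-.107,.22],90)"
```

```text
at [ 0.4515 -0.2005  0.2336] yaw 90.13 tilt 0.01 -> xyz [0.0934 0.0487 0.0136] turn 0.0007 q [ 0.6193  0.5853 -0.4634  1.9711  0.4054  0.6762 -0.0962]
```

Request:
send_rows(series=[{"xyz":[0.093,0.048,0.01],"turn":0,"hand":-1},{"xyz":[0.093,0.048,0.01],"turn":0,"hand":-1},{"xyz":[0.093,0.048,0.01],"turn":0,"hand":-1},{"xyz":[0.093,0.048,0.01],"turn":0,"hand":-1},{"xyz":[0.093,0.048,0.01],"turn":0,"hand":-1}])

```text
time: 1.45
tool_pos: [0.4983, -0.111, 0.2235]
ee_rot: [-2.226, -2.217, 0.003]
contact_force: [-0.6, -0.4, -0.2]
gripper_width: 0.0879
gripper_force: 0.0
```

```bash
python3 -c "
from h import *
togo([.5,-.107,.22],90)
T=pose(); np.save('T1.npy',T); im=imaging.read_camera('wrist'); cv2.imwrite('pics/w1.png',im)
print(proj('wrist',[.5,-.107,.07],T))"
```

```text
at [ 0.4983 -0.111   0.2235] yaw 89.78 tilt 0.12 -> xyz [0.004  0.0017 0.0035] turn -0.0012 q [ 0.3992  0.6163 -0.4341  1.9354  0.4012  0.6765 -0.2861]
[322.13   222.0104]
```

View pics/w1.png

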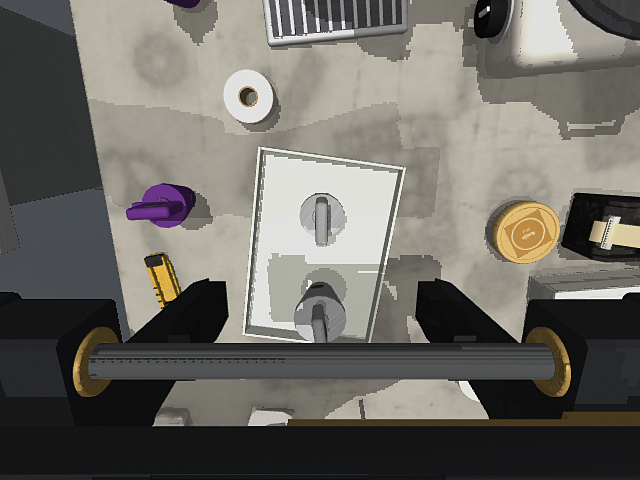

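```bash
python3 -c "
from h import *
im=cv2.imread('pics/w1.png')[150:350,245:415]
cv2.imwrite('pics/w1c.png',cv2.resize(im,None,fx=3,fy=3,interpolation=cv2.INTER_CUBIC))"
```

```text
(no output)
```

View pics/w1c.png

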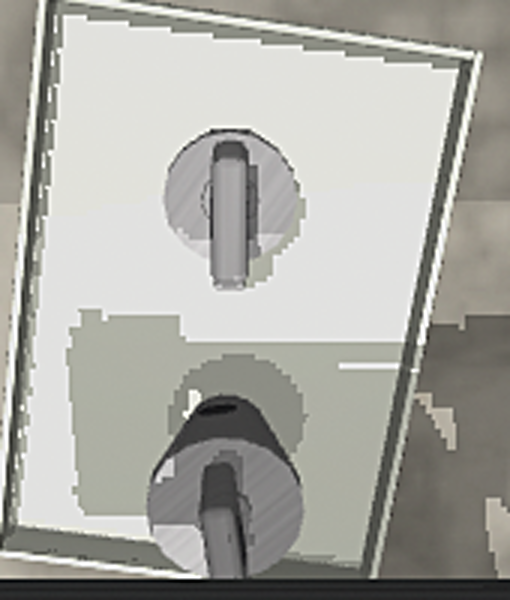

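```bash
python3 -c "
from h import *
T=np.load('T1.npy'); print(T[:3,:3])
c=onz('wrist',(322.1,215.2),.05,T);print('axis',c, 'rad',onz('wrist',(322.1+22.5,215.2),.05,T)-c)
print('wingtop ends',onz('wrist',(245+230.5/3,150+147/3),.082,T),onz('wrist',(245+229.5/3,150+283/3),.082,T))
L=onz('wrist',(245+225/3,150+511/3),.06,T);print('large',L)
togo([c[0],c[1],.073],90)"
```

```text
[[ 0.0038  1.     -0.0015]
 [ 1.     -0.0038 -0.0014]
 [-0.0014 -0.0015 -1.    ]]
axis [ 0.5    -0.1056  0.05  ] rad [ 0.0201 -0.      0.    ]
wingtop ends [ 0.4998 -0.0855  0.082 ] [ 0.4995 -0.1229  0.082 ]
large [ 0.4978 -0.2048  0.06  ]
at [ 0.4982 -0.1115  0.2236] yaw 89.71 tilt 0.12 -> xyz [0.0062 0.002  0.1505] turn -0.0016 q [ 0.4002  0.6161 -0.4339  1.9355  0.4012  0.6764 -0.2862]
```

Request:
send_rows(series=[{"xyz":[0.006,0.002,0.04],"turn":-0.0016,"hand":-1},{"xyz":[0.006,0.002,0.08],"turn":-0.0016,"hand":-1},{"xyz":[0.006,0.002,0.115],"turn":-0.0016,"hand":-1},{"xyz":[0.006,0.002,0.115],"turn":-0.0016,"hand":-1},{"xyz":[0.006,0.002,0.115],"turn":-0.0016,"hand":-1}])

```text
time: 2.0
tool_pos: [0.5008, -0.1047, 0.1091]
ee_rot: [-2.22, -2.222, 0.002]
contact_force: [-0.1, 0.5, 0.4]
gripper_width: 0.0884
gripper_force: 0.0
```

```bash
python3 -c "
from h import *
togo([.4998,-.105,.073],90)"
```

```text
at [ 0.5008 -0.1047  0.1091] yaw 90.05 tilt 0.07 -> xyz [-0.0003 -0.0009  0.0361] turn 0.0003 q [ 0.2881  0.7989 -0.2841  2.0193  0.5472  0.398  -0.4238]
```

Request:
send_rows(force=30, series=[{"xyz":[0,-0.001,0.02],"turn":0,"hand":-1},{"xyz":[0,-0.001,0.036],"turn":0,"hand":-1},{"xyz":[0,-0.001,0.036],"turn":0,"hand":1},{"xyz":[0,-0.001,0.036],"turn":0,"hand":1},{"xyz":[0,-0.001,0.036],"turn":0,"hand":1},{"xyz":[0,-0.001,0.036],"turn":0,"hand":1},{"xyz":[0,-0.001,0.036],"turn":0,"hand":1},{"xyz":[0,-0.001,0.036],"turn":0,"hand":1}])

```text
time: 2.8
tool_pos: [0.5004, -0.1034, 0.0731]
ee_rot: [2.218, 2.224, 0.001]
contact_force: [0.2, -0.6, 0.3]
gripper_width: 0.0422
gripper_force: 0.0
```

```bash
python3 -c "
from h import *
togo([.4998,-.105,.073],90); s=readout.observe(); print(s['gripper_width'],s['gripper_force'],np.array(s['contact_force']),np.array(s['ft_torque']))"
```

```text
at [ 0.5004 -0.1034  0.0731] yaw 90.17 tilt 0.03 -> xyz [-0.0016 -0.0006  0.0001] turn 0.0010 q [ 0.2474  0.8617 -0.2211  2.0352  0.5876  0.3051 -0.4608]
0.0422209986070729 0.0 [ 0.1507 -0.6302  0.2812] [-0.0334 -0.0716  0.0405]
```

Request:
send_rows(force=30, series=[{"xyz":[-0.0015,-0.0005,0],"turn":0,"hand":1},{"xyz":[-0.0015,-0.0005,0],"turn":0,"hand":1},{"xyz":[-0.0015,-0.0005,0],"turn":0,"hand":1},{"xyz":[-0.0015,-0.0005,0],"turn":0,"hand":1},{"xyz":[-0.0015,-0.0005,0],"turn":0,"hand":1},{"xyz":[-0.0015,-0.0005,0],"turn":0,"hand":1}])

```text
time: 3.4
tool_pos: [0.4996, -0.1048, 0.0726]
ee_rot: [-2.218, -2.225, 0.0]
contact_force: [0.2, 0.3, -1.4]
gripper_width: 0.0096
gripper_force: 29.9
```

```bash
python3 -c "
from h import *
togo([.4998,-.105,.22],90); s=readout.observe(); print(s['gripper_width'],s['gripper_force'],np.array(s['contact_force']),np.array(s['ft_torque']))"
```

```text
at [ 0.4996 -0.1048  0.0726] yaw 90.18 tilt 0.02 -> xyz [-0.0002  0.0002 -0.1474] turn 0.0010 q [ 0.2502  0.8625 -0.221   2.036   0.5888  0.3046 -0.4589]
0.009648778328985315 29.94794889818877 [ 0.179   0.3405 -1.372 ] [-0.0061 -0.0461 -0.0186]
```

Request:
send_rows(force=60, series=[{"xyz":[0,0,-0.03],"turn":0,"hand":1},{"xyz":[0,0,-0.08],"turn":0,"hand":1},{"xyz":[0,0,-0.13],"turn":0,"hand":1},{"xyz":[0.03,0.01,-0.167],"turn":0,"hand":1},{"xyz":[0.08,0.025,-0.167],"turn":0,"hand":1},{"xyz":[0.115,0.035,-0.167],"turn":0,"hand":1},{"xyz":[0.115,0.035,-0.167],"turn":0,"hand":1},{"xyz":[0.115,0.035,-0.167],"turn":0,"hand":1}])

```text
time: 4.2
tool_pos: [0.5339, 0.0112, 0.2395]
ee_rot: [-2.215, -2.228, 0.001]
contact_force: [-0.8, -1.2, -2.0]
gripper_width: 0.0095
gripper_force: 59.9
```

```bash
python3 -c "
from h import *
T=pose(); np.save('T2.npy',T); im=imaging.read_camera('wrist'); cv2.imwrite('pics/w2.png',im)
togo([.5358,.0985,.24],45)
s=readout.observe(); print(s['gripper_width'],s['gripper_force'],np.array(s['contact_force']),np.array(s['ft_torque']))
print(proj('wrist',[.5363,.0991,.14],T),proj('wrist',T[:3,3],T))"
```

```text
at [0.5337 0.0096 0.2392] yaw 90.19 tilt 0.12 -> xyz [ 0.0889  0.0024 -0.0009] turn 0.2510 q [ 0.1713  0.6218 -0.4503  1.8518  0.3802  0.7557 -0.4834]
0.009557051762318643 59.94754722341895 [-1.0807 -0.5647 -2.1581] [-0.0671 -0.0715 -0.02  ]
[324.3188 110.548 ] [318.1886 318.2674]
```

View pics/w2.png

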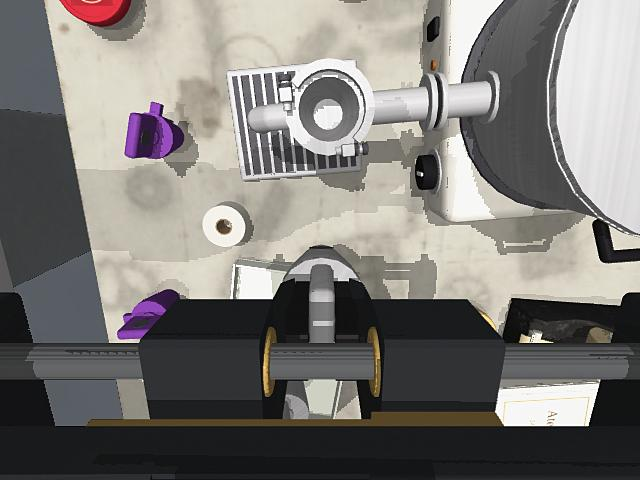

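```bash
python3 -c "
from h import *
T=pose(); np.save('T2.npy',T); im=imaging.read_camera('wrist'); cv2.imwrite('pics/w2.png',im); print(T[:3,3],pose()[:3,3])
cv2.imwrite('pics/w2c.png',cv2.resize(im[45:175,240:390],None,fx=4.5,fy=4.5,interpolation=cv2.INTER_CUBIC))"
```

```text
[0.5337 0.0096 0.2392] [0.5336 0.0088 0.2392]
```

View pics/w2c.png

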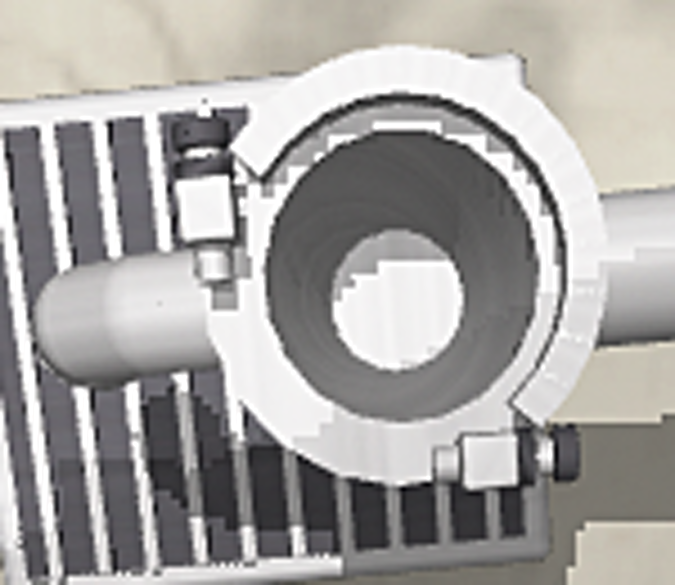

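```bash
python3 -c "
from h import *
T=np.load('T2.npy'); T[1,3]-=.0005
g=cv2.cvtColor(cv2.imread('pics/w2.png'),cv2.COLOR_BGR2GRAY)
f=lambda p:((p[0]+.5)/4.5-.5+240,(p[1]+.5)/4.5-.5+45)
P=np.array([onz('wrist',f(p),.132,T)[:2] for p in [(266,275),(540,275),(403,128),(400,422)]])
print(P,'diam',np.linalg.norm(P[1]-P[0]),np.linalg.norm(P[2]-P[3]),'c',P[:2].mean(0),P[2:].mean(0), P.mean(0))
O=np.array([onz('wrist',f(p),.140,T)[:2] for p in [(400,44),(605,285)]]);print('collar top/right outer',O)
a,b=[onz('wrist',p,.012,T) for p in [(243,181),(360,170)]];print('drip edge yaw',np.degrees(np.arctan2(*(b-a)[1::-1])))
k=tri(ray('scene',(179,181)),ray('side',(385,285)))[0][:2];d=k-P.mean(0);print(k,np.linalg.norm(d),np.degrees(np.arctan2(d[1],d[0])))
"
```

```text
[[0.5199 0.1002]
 [0.5587 0.1004]
 [0.5391 0.1193]
 [0.5391 0.0803]] diam 0.03882227379893444 0.03903277056965873 c [0.5393 0.1003] [0.5391 0.0998] [0.5392 0.1001]
collar top/right outer [[0.5385 0.1281]
 [0.5669 0.0985]]
drip edge yaw 5.576108431266135
[0.7316 0.1182] 0.19330264860647473 5.381565989621617
```

Request:
send_rows(series=[{"xyz":[0.045,0.003,0],"turn":0.047,"hand":1},{"xyz":[0.091,0.0054,0],"turn":0.094,"hand":1},{"xyz":[0.091,0.0054,0],"turn":0.141,"hand":1},{"xyz":[0.091,0.0054,0],"turn":0.188,"hand":1},{"xyz":[0.091,0.0054,0],"turn":0.212,"hand":1},{"xyz":[0.091,0.0054,0],"turn":0.212,"hand":1},{"xyz":[0.091,0.0054,0],"turn":0.212,"hand":1},{"xyz":[0.091,0.0054,0],"turn":0.212,"hand":1}])

```text
time: 5.1
tool_pos: [0.5394, 0.1005, 0.2396]
ee_rot: [2.823, 1.378, -0.001]
contact_force: [-0.2, 0.4, -1.1]
gripper_width: 0.0098
gripper_force: 59.9
```

```bash
cat >> h.py <<'E'
def st(xyz=(.539,.100,.1646),yaw=52):
    togo(xyz,yaw); s=readout.observe(); print("t %.2f"%s["time"],"F",np.array(s["contact_force"]),"M",np.array(s["ft_torque"]),"w %.4f"%s["gripper_width"])
E
python3 -c "
from h import *
st()"
```

```text
at [0.5394 0.1005 0.2396] yaw 52.03 tilt 0.03 -> xyz [-0.0006 -0.      0.075 ] turn 0.0002 q [-0.1196  0.6164 -0.2437  1.8157  0.2098  0.735  -1.1392]
t 5.10 F [-0.1709  0.4355 -1.0715] M [-0.0147 -0.0021 -0.0001] w 0.0098
```

Request:
send_rows(series=[{"xyz":[-0.0003,0,0.03],"turn":0,"hand":1},{"xyz":[-0.0003,0,0.05],"turn":0,"hand":1},{"xyz":[-0.0003,0,0.062],"turn":0,"hand":1},{"xyz":[-0.0003,0,0.066],"turn":0,"hand":1},{"xyz":[-0.0003,0,0.07],"turn":0,"hand":1},{"xyz":[-0.0003,0,0.07],"turn":0,"hand":1},{"xyz":[-0.0003,0,0.07],"turn":0,"hand":1}])

```text
time: 5.8
tool_pos: [0.5397, 0.1013, 0.1704]
ee_rot: [2.823, 1.378, 0.002]
contact_force: [-0.7, 0.3, -2.0]
gripper_width: 0.0093
gripper_force: 59.9
```

```bash
python3 -c "
from h import *
st()"
```

```text
at [0.5397 0.1013 0.1704] yaw 52.03 tilt 0.07 -> xyz [-0.0014  0.0002  0.0058] turn 0.0002 q [-0.1454  0.7173 -0.2067  1.8786  0.2529  0.5697 -1.1789]
t 5.80 F [-0.6601  0.3082 -2.0285] M [0.0141 0.0282 0.0135] w 0.0093
```

Request:
send_rows(series=[{"xyz":[-0.001,0,0.001],"turn":0,"hand":1},{"xyz":[-0.001,0,0.002],"turn":0,"hand":1},{"xyz":[-0.001,0,0.003],"turn":0,"hand":1},{"xyz":[-0.001,0,0.004],"turn":0,"hand":1},{"xyz":[-0.001,0,0.004],"turn":0,"hand":1},{"xyz":[-0.001,0,0.004],"turn":0,"hand":1}])

```text
time: 6.4
tool_pos: [0.5387, 0.1011, 0.1657]
ee_rot: [-2.822, -1.378, -0.001]
contact_force: [-1.2, 4.1, -2.4]
gripper_width: 0.0098
gripper_force: 59.9
```

```bash
python3 -c "
from h import *
st()"
```

```text
at [0.5387 0.1011 0.1657] yaw 52.06 tilt 0.05 -> xyz [-0.0006  0.0009  0.0011] turn 0.0003 q [-0.1463  0.7238 -0.2047  1.8842  0.2553  0.5583 -1.1806]
t 6.40 F [-1.1704  4.0526 -2.3943] M [ 0.7619  0.1745 -0.0185] w 0.0098
```

Request:
send_rows(series=[{"xyz":[0.0006,-0.0005,0],"turn":0,"hand":1},{"xyz":[0.0006,-0.0005,0],"turn":0,"hand":1},{"xyz":[0.0006,-0.0005,0.0005],"turn":0,"hand":1},{"xyz":[0.0006,-0.0005,0.001],"turn":0,"hand":1},{"xyz":[0.0006,-0.0005,0.001],"turn":0,"hand":1},{"xyz":[0.0006,-0.0005,0.001],"turn":0,"hand":1}])

```text
time: 7.0
tool_pos: [0.5386, 0.1013, 0.1649]
ee_rot: [-2.823, -1.378, -0.0]
contact_force: [-1.4, 4.4, 1.3]
gripper_width: 0.0097
gripper_force: 59.9
```

```bash
python3 -c "
from h import *
st()"
```

```text
at [0.5386 0.1013 0.1649] yaw 52.03 tilt 0.01 -> xyz [-0.0008  0.0011  0.0003] turn 0.0002 q [-0.148   0.7252 -0.2032  1.8847  0.256   0.5567 -1.1823]
t 7.00 F [-1.3804  4.3579  1.2602] M [ 0.6531  0.3653 -0.0121] w 0.0097
```

Request:
send_rows(series=[{"xyz":[0.0005,-0.0006,0],"turn":0,"hand":1},{"xyz":[0.0005,-0.0006,0],"turn":0,"hand":1},{"xyz":[0.0005,-0.0006,0],"turn":0,"hand":1},{"xyz":[0.0005,-0.0006,0],"turn":0,"hand":1}])

```text
time: 7.4
tool_pos: [0.5386, 0.1014, 0.1648]
ee_rot: [2.823, 1.377, -0.0]
contact_force: [-0.7, 0.5, 2.7]
gripper_width: 0.0097
gripper_force: 59.9
```

```bash
python3 -c "
from h import *
st()"
```

```text
at [0.5386 0.1014 0.1648] yaw 52.00 tilt 0.04 -> xyz [-0.0009  0.0012  0.0002] turn 0.0000 q [-0.1492  0.7252 -0.2022  1.8847  0.2561  0.5567 -1.1835]
t 7.40 F [-0.6835  0.4605  2.7038] M [0.1186 0.2472 0.0203] w 0.0097
```

Request:
send_rows(series=[{"xyz":[0,0,0.0003],"turn":0,"hand":1},{"xyz":[0,0,0.0006],"turn":0,"hand":1},{"xyz":[0,0,0.0008],"turn":0,"hand":1},{"xyz":[0,0,0.0008],"turn":0,"hand":1},{"xyz":[0,0,0.0008],"turn":0,"hand":1}])

```text
time: 7.9
tool_pos: [0.5386, 0.1015, 0.1646]
ee_rot: [2.823, 1.377, 0.0]
contact_force: [-2.6, 1.1, 6.8]
gripper_width: 0.0095
gripper_force: 59.9
```

```bash
python3 -c "
from h import *
st()"
```

```text
at [0.5386 0.1015 0.1646] yaw 52.00 tilt 0.05 -> xyz [-0.0009  0.0012 -0.    ] turn 0.0000 q [-0.1496  0.7255 -0.2019  1.8851  0.2565  0.5556 -1.1839]
t 7.90 F [-2.6234  1.0976  6.829 ] M [ 0.0322  0.4979 -0.0349] w 0.0095
```

Request:
send_rows(series=[{"xyz":[-0.0002,-0.0003,0.0003],"turn":0,"hand":1},{"xyz":[-0.0002,-0.0003,0.0006],"turn":0,"hand":1},{"xyz":[-0.0002,-0.0003,0.0009],"turn":0,"hand":1},{"xyz":[-0.0002,-0.0003,0.0012],"turn":0,"hand":1},{"xyz":[-0.0002,-0.0003,0.0015],"turn":0,"hand":1},{"xyz":[-0.0002,-0.0003,0.0015],"turn":0,"hand":1},{"xyz":[-0.0002,-0.0003,0.0015],"turn":0,"hand":1}])

```text
time: 8.6
tool_pos: [0.5386, 0.1015, 0.1643]
ee_rot: [2.822, 1.376, 0.002]
contact_force: [-5.3, 0.2, 17.8]
gripper_width: 0.0096
gripper_force: 59.9
```

```bash
python3 -c "
from h import *
st()"
```

```text
at [0.5386 0.1015 0.1643] yaw 51.99 tilt 0.12 -> xyz [-0.0009  0.0012 -0.0003] turn -0.0000 q [-0.1504  0.7255 -0.2009  1.8866  0.2574  0.5528 -1.1851]
t 8.60 F [-5.3053  0.2431 17.8463] M [-0.1157  0.9626 -0.0078] w 0.0096
```

Request:
send_rows(series=[{"xyz":[0,0,0],"turn":0,"hand":1},{"xyz":[0,0,0],"turn":0,"hand":1},{"xyz":[0,0,0],"turn":0,"hand":1},{"xyz":[-0.0003,-0.0004,-0.0008],"turn":0,"hand":1},{"xyz":[-0.0003,-0.0004,-0.0016],"turn":0,"hand":1},{"xyz":[-0.0003,-0.0004,-0.0024],"turn":0,"hand":1},{"xyz":[-0.0003,-0.0004,-0.0024],"turn":0,"hand":1},{"xyz":[-0.0003,-0.0004,-0.0024],"turn":0,"hand":1}])

```text
time: 9.4
tool_pos: [0.5384, 0.1015, 0.1648]
ee_rot: [2.823, 1.377, 0.001]
contact_force: [2.3, -1.2, 1.2]
gripper_width: 0.0093
gripper_force: 60.0
```

```bash
python3 -c "
from h import *
st()"
```

```text
at [0.5384 0.1015 0.1648] yaw 51.99 tilt 0.08 -> xyz [-0.0008  0.0014  0.0002] turn -0.0000 q [-0.1497  0.7246 -0.2017  1.8863  0.2565  0.5545 -1.1843]
t 9.40 F [ 2.2719 -1.1505  1.1918] M [-0.2629 -0.4854  0.0038] w 0.0093
```

Request:
send_rows(series=[{"xyz":[0.0001,0.0003,0],"turn":0.015,"hand":1},{"xyz":[0.0001,0.0003,0],"turn":0.04,"hand":1},{"xyz":[0.0001,0.0003,0],"turn":0.065,"hand":1},{"xyz":[0.0001,0.0003,0],"turn":0.09,"hand":1},{"xyz":[0.0001,0.0003,0],"turn":0.115,"hand":1},{"xyz":[0.0001,0.0003,0],"turn":0.14,"hand":1},{"xyz":[0.0001,0.0003,0],"turn":0.15,"hand":1},{"xyz":[0.0001,0.0003,0],"turn":0.15,"hand":1}])

```text
time: 10.2
tool_pos: [0.5385, 0.1012, 0.1648]
ee_rot: [3.066, 0.68, 0.001]
contact_force: [2.2, -2.2, 0.4]
gripper_width: 0.0094
gripper_force: 60.0
```

```bash
python3 -c "
from h import *
st(yaw=16.5)"
```

```text
at [0.5385 0.1012 0.1648] yaw 25.02 tilt 0.08 -> xyz [-0.0001  0.0013  0.0002] turn 0.0473 q [-0.2272  0.7206 -0.0721  1.89    0.0959  0.5335 -1.4982]
t 10.20 F [ 2.1675 -2.1759  0.3548] M [-0.5546 -0.6156 -0.0095] w 0.0094
```

```bash
python3 -c "
from h import *
T=np.load('T2.npy'); T[1,3]-=.0005
f=lambda p:((p[0]+.5)/4.5-.5+240,(p[1]+.5)/4.5-.5+45)
c=np.array([.5390,.1000]); a=np.radians(5.5); Rw=np.array([[np.cos(a),np.sin(a)],[-np.sin(a),np.cos(a)]])
for n,p in [('open tip',(215,283)),('open blk corner',(178,240)),('open blk corner2',(233,240)),('closed tip',(434,463)),('closed blk l',(464,488)),('closed blk l',(462,437))]:
    for z in (.138,.1405,.143):
        print(n,z,1000*Rw@(onz('wrist',f(p),z,T)[:2]-c))
"
python3 - <<'E'
import cv2
im=cv2.imread('pics/w2.png')
a=cv2.resize(im[80:125,270:310],None,fx=12,fy=12,interpolation=0); b=cv2.resize(im[130:165,320:378],None,fx=5,fy=5,interpolation=0)
g=cv2.cvtColor(im,cv2.COLOR_BGR2GRAY)
print(g[96:114,282:296]); print(g[140:156,328:346])
E
```

```text
open tip 0.138 [-25.9723   2.5258]
open tip 0.1405 [-25.7565   2.3037]
open tip 0.143 [-25.5407   2.0816]
open blk corner 0.138 [-30.3732   8.488 ]
open blk corner 0.1405 [-30.1093   8.2006]
open blk corner 0.143 [-29.8453   7.9133]
open blk corner2 0.138 [-22.8538   7.7976]
open blk corner2 0.1405 [-22.6722   7.5178]
open blk corner2 0.143 [-22.4905   7.238 ]
closed tip 0.138 [  2.2684 -24.2337]
closed tip 0.1405 [  2.175  -24.1629]
closed tip 0.143 [  2.0816 -24.092 ]
closed blk l 0.138 [  6.2714 -28.0776]
closed blk l 0.1405 [  6.1342 -27.9647]
closed blk l 0.143 [  5.997  -27.8517]
closed blk l 0.138 [  6.5097 -21.0383]
closed blk l 0.1405 [  6.3699 -21.0024]
closed blk l 0.143 [  6.2301 -20.9665]
[[248 248 250 251 252 253 255 255 255 255  64  98 131 255]
 [254 249 246 236 231 222 210 209 199 180  56  82 132 255]
 [153 115  98  86  59  66  60  60  64  63  67  83 131 255]
 [ 56  71  95 119 130 127 118 112 119  63  91 116 129 255]
 [134 114 139 155 169 170 148 135 111 105 188 177 167 255]
 [186 125 220 246 255 255 236 204 109 100 181 171 167 255]
 [200 157 201 234 243 249 227 201 1
[... 1174 characters left out ...]
223 226  82 226 231 224]
 [219 218 218 218 218 216 218 216 140 222 218 217 222 228  74 211 229 223]
 [220 220 218 217 218 216 218 218 135 224 217 212 215 213  70 207 230 222]
 [219 219 218 217 217 217 219 221  87 197 187 184 184 185  70 203 228 221]
 [221 219 219 220 221 222 223 229 100 169 161 159 158 156  70 220 227 220]
 [227 227 227 229 231 232 235 237  74 122 116 114 114 110  67 215 233 221]
 [240 238 181 130 132  75  25  30  67 108  97  73  41  42  69 211 240 233]
 [ 92  18  31  34  38  42  44  45  72 145 137 114  42  46  52 105 197 175]
 [110  38  46  50  50  51  51  49  73 143 134 114  40  48  46  40  32  29]
 [137  39  49  51  52  52  50  46  52 144 135 138  39  49  48  50  50  48]]
```

Request:
send_rows(series=[{"xyz":[0.0001,0.0004,0],"turn":0.012,"hand":1},{"xyz":[0.0001,0.0004,0],"turn":0.026,"hand":1},{"xyz":[0.0001,0.0004,0],"turn":0.04,"hand":1},{"xyz":[0.0001,0.0004,0],"turn":0.05,"hand":1},{"xyz":[0.0001,0.0004,0],"turn":0.06,"hand":1},{"xyz":[0.0001,0.0004,0],"turn":0.066,"hand":1},{"xyz":[0.0001,0.0004,0],"turn":0.066,"hand":1}])

```text
time: 10.9
tool_pos: [0.5386, 0.101, 0.1649]
ee_rot: [3.121, 0.357, 0.001]
contact_force: [4.1, -5.0, 1.1]
gripper_width: 0.0094
gripper_force: 60.0
```

```bash
python3 -c "
from h import *
st(yaw=9.5)"
```

```text
at [0.5386 0.101  0.1649] yaw 13.04 tilt 0.06 -> xyz [0.0002 0.0011 0.0003] turn 0.0196 q [-0.2605  0.7209 -0.0157  1.8915  0.0222  0.5288 -1.6348]
t 10.90 F [ 4.1288 -4.9824  1.1059] M [-0.8183 -0.8263  0.0611] w 0.0094
```

Request:
send_rows(series=[{"xyz":[0.0003,0.0007,0],"turn":0,"hand":1},{"xyz":[0.0003,0.0007,0],"turn":0,"hand":1},{"xyz":[0.0003,0.0007,0],"turn":0,"hand":1},{"xyz":[0.0003,0.0007,0],"turn":0,"hand":1}])

```text
time: 11.3
tool_pos: [0.5387, 0.101, 0.1649]
ee_rot: [-3.121, -0.359, -0.0]
contact_force: [3.4, -2.0, 1.5]
gripper_width: 0.0092
gripper_force: 60.0
```

```bash
python3 -c "
from h import *
st(yaw=9.5)"
```

```text
at [0.5387 0.101  0.1649] yaw 13.14 tilt 0.01 -> xyz [0.0001 0.001  0.0003] turn 0.0202 q [-0.259   0.7211 -0.0173  1.8908  0.0225  0.5298 -1.6329]
t 11.30 F [ 3.4158 -1.9705  1.4786] M [-0.5446 -0.6853  0.032 ] w 0.0092
```

Request:
send_rows(series=[{"xyz":[0.0004,0.0003,0],"turn":0.002,"hand":1},{"xyz":[0.0004,0.0003,0],"turn":0.004,"hand":1},{"xyz":[0.0004,0.0003,0],"turn":0.006,"hand":1},{"xyz":[0.0004,0.0003,0],"turn":0.006,"hand":1},{"xyz":[0.0004,0.0003,0],"turn":0.006,"hand":1}])

```text
time: 11.8
tool_pos: [0.5387, 0.1008, 0.1648]
ee_rot: [-3.124, -0.331, 0.001]
contact_force: [0.6, -0.9, 1.8]
gripper_width: 0.0097
gripper_force: 60.0
```

```bash
python3 -c "
from h import *
st(yaw=9.5)"
```

```text
at [0.5387 0.1008 0.1648] yaw 12.08 tilt 0.04 -> xyz [0.0001 0.0009 0.0002] turn 0.0143 q [-0.2615  0.7216 -0.0125  1.8902  0.0159  0.5306 -1.6446]
t 11.80 F [ 0.5975 -0.937   1.7826] M [-0.3659 -0.2657  0.0681] w 0.0097
```

Request:
send_rows(series=[{"xyz":[0,0.0001,0],"turn":0.001,"hand":1},{"xyz":[0,0.0001,0],"turn":0.002,"hand":1},{"xyz":[0,0.0001,0],"turn":0.002,"hand":1},{"xyz":[0,0.0001,0],"turn":0.002,"hand":1}])

```text
time: 12.2
tool_pos: [0.5387, 0.1008, 0.1648]
ee_rot: [-3.125, -0.321, 0.001]
contact_force: [-1.3, -1.1, 3.0]
gripper_width: 0.0094
gripper_force: 60.0
```

```bash
python3 -c "
from h import *
st(yaw=9.5)"
```

```text
at [0.5387 0.1008 0.1648] yaw 11.72 tilt 0.04 -> xyz [0.0001 0.0008 0.0002] turn 0.0123 q [-0.2624  0.7217 -0.0109  1.8902  0.0136  0.5305 -1.6485]
t 12.20 F [-1.2669 -1.0892  3.0359] M [-0.1494 -0.0931  0.0992] w 0.0094
```

Request:
send_rows(series=[{"xyz":[-0.0002,0.0001,-0.0003],"turn":0.001,"hand":1},{"xyz":[-0.0002,0.0001,-0.0003],"turn":0.002,"hand":1},{"xyz":[-0.0002,0.0001,-0.0003],"turn":0.002,"hand":1},{"xyz":[-0.0002,0.0001,-0.0003],"turn":0.002,"hand":1}])

```text
time: 12.6
tool_pos: [0.5387, 0.1006, 0.165]
ee_rot: [-3.126, -0.311, 0.001]
contact_force: [0.4, -0.5, -1.2]
gripper_width: 0.0094
gripper_force: 60.0
```

```bash
python3 -c "
from h import *
st(yaw=9.5)"
```

```text
at [0.5387 0.1006 0.165 ] yaw 11.36 tilt 0.03 -> xyz [0.0001 0.0007 0.0004] turn 0.0103 q [-0.2632  0.7213 -0.0091  1.8904  0.0114  0.5304 -1.6525]
t 12.60 F [ 0.3991 -0.4563 -1.1643] M [ 0.0683 -0.0774  0.1431] w 0.0094
```

Request:
send_rows(series=[{"xyz":[0,0,0.0002],"turn":0.001,"hand":1},{"xyz":[0,0,0.0002],"turn":0.002,"hand":1},{"xyz":[0,0,0.0002],"turn":0.002,"hand":1},{"xyz":[0,0,0.0002],"turn":0.002,"hand":1}])

```text
time: 13.0
tool_pos: [0.5387, 0.1006, 0.1649]
ee_rot: [-3.127, -0.301, 0.001]
contact_force: [-0.5, 0.5, -0.0]
gripper_width: 0.0095
gripper_force: 60.0
```

```bash
python3 -c "
from h import *
st(yaw=9.5)"
```

```text
at [0.5387 0.1006 0.1649] yaw 10.99 tilt 0.03 -> xyz [0.0002 0.0006 0.0003] turn 0.0083 q [-0.2642  0.7213 -0.0074  1.8906  0.0092  0.5301 -1.6566]
t 13.00 F [-0.4746  0.5023 -0.0151] M [0.1534 0.1335 0.2074] w 0.0095
```

Request:
send_rows(series=[{"xyz":[0,0,0],"turn":0.001,"hand":1},{"xyz":[0,0,0],"turn":0.001,"hand":1},{"xyz":[0,0,0],"turn":0.001,"hand":1},{"xyz":[0,0,0],"turn":0.001,"hand":1}])

```text
time: 13.4
tool_pos: [0.5387, 0.1006, 0.1649]
ee_rot: [-3.127, -0.296, 0.001]
contact_force: [-2.0, 1.0, 1.9]
gripper_width: 0.0095
gripper_force: 60.0
```

```bash
python3 -c "
from h import *
st(yaw=50)
im=imaging.read_camera('wrist'); cv2.imwrite('pics/w3.png',im)
T=pose(); print(proj('wrist',[.5387-.028,.1006-.003,.139],T))"
```

```text
at [0.5387 0.1006 0.1649] yaw 10.82 tilt 0.03 -> xyz [0.0002 0.0006 0.0003] turn -0.2177 q [-0.2647  0.7214 -0.0066  1.8906  0.0082  0.53   -1.6587]
t 13.40 F [-1.9768  0.9651  1.8806] M [0.3115 0.3266 0.1711] w 0.0095
[315.3277 344.9414]
```

View pics/w3.png

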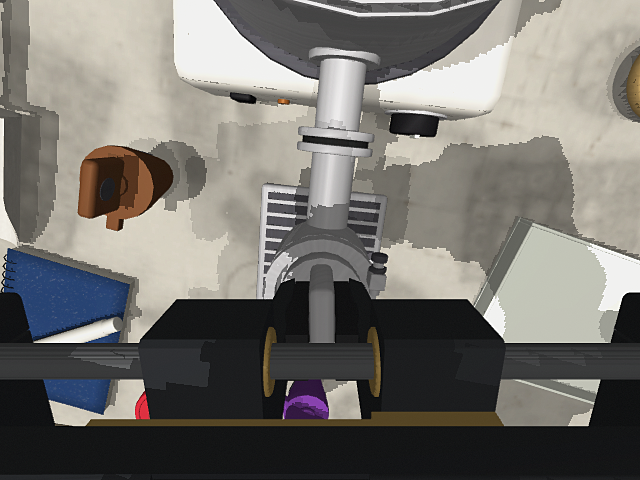

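The picture shows the cone seated in the tap with the collar round it at (320,270). The fingers hide the tab, so I'll go on by feel.

Request:
send_rows(series=[{"xyz":[0,0,-0.0002],"turn":0.001,"hand":1},{"xyz":[0,0,-0.0002],"turn":0.0015,"hand":1},{"xyz":[0,0,-0.0002],"turn":0.0015,"hand":1},{"xyz":[0,0,-0.0002],"turn":0.0015,"hand":1}])

```text
time: 13.85
tool_pos: [0.5388, 0.1005, 0.165]
ee_rot: [-3.128, -0.289, 0.001]
contact_force: [-1.9, 1.8, -0.2]
gripper_width: 0.0097
gripper_force: 60.0
```

```bash
python3 -c "
from h import *
st(yaw=50)"
```

```text
at [0.5388 0.1005 0.165 ] yaw 10.54 tilt 0.03 -> xyz [0.0002 0.0005 0.0004] turn -0.2192 q [-0.2654  0.7213 -0.0051  1.8905  0.0065  0.5302 -1.6617]
t 13.85 F [-1.888   1.8381 -0.2366] M [0.4427 0.3002 0.2703] w 0.0097
```

Request:
send_rows(series=[{"xyz":[0,-0.0003,0],"turn":-0.01,"hand":1},{"xyz":[0,-0.0005,0],"turn":-0.04,"hand":1},{"xyz":[-0.0001,-0.0007,0],"turn":-0.07,"hand":1},{"xyz":[-0.0001,-0.0009,0],"turn":-0.1,"hand":1},{"xyz":[-0.0002,-0.001,0],"turn":-0.13,"hand":1},{"xyz":[-0.0002,-0.0011,0],"turn":-0.16,"hand":1},{"xyz":[-0.0002,-0.0012,0],"turn":-0.19,"hand":1},{"xyz":[-0.0002,-0.0012,0],"turn":-0.2,"hand":1}])

```text
time: 14.65
tool_pos: [0.5387, 0.1012, 0.1651]
ee_rot: [-2.885, -1.243, -0.0]
contact_force: [-1.0, 0.9, -0.9]
gripper_width: 0.0094
gripper_force: 59.9
```

```bash
python3 -c "
from h import *
st(yaw=84)"
```

```text
at [0.5387 0.1012 0.1651] yaw 46.62 tilt 0.01 -> xyz [-0.0007  0.0011  0.0005] turn -0.2077 q [-0.1631  0.7235 -0.1779  1.8853  0.2253  0.5518 -1.2468]
t 14.65 F [-0.9777  0.8846 -0.8811] M [ 0.2269  0.1796 -0.0112] w 0.0094
```

Request:
send_rows(series=[{"xyz":[0,-0.0002,0.0002],"turn":-0.03,"hand":1},{"xyz":[0,-0.0004,0.0002],"turn":-0.06,"hand":1},{"xyz":[0,-0.0005,0.0002],"turn":-0.09,"hand":1},{"xyz":[0.0001,-0.0007,0.0002],"turn":-0.12,"hand":1},{"xyz":[0.0001,-0.0008,0.0002],"turn":-0.15,"hand":1},{"xyz":[0.0002,-0.0009,0.0002],"turn":-0.18,"hand":1},{"xyz":[0.0002,-0.001,0.0002],"turn":-0.205,"hand":1},{"xyz":[0.0002,-0.001,0.0002],"turn":-0.205,"hand":1}])

```text
time: 15.45
tool_pos: [0.5381, 0.1017, 0.1649]
ee_rot: [2.346, 2.089, -0.0]
contact_force: [-0.4, -0.5, 0.8]
gripper_width: 0.0095
gripper_force: 60.0
```

```bash
python3 -c "
from h import *
st(yaw=90.4)"
```

```text
at [0.5381 0.1017 0.1649] yaw 83.35 tilt 0.03 -> xyz [-0.0015  0.001   0.0003] turn -0.0392 q [-0.0582  0.7385 -0.3565  1.881   0.4312  0.5982 -0.8063]
t 15.45 F [-0.3676 -0.4501  0.8439] M [-0.0088  0.0998  0.0116] w 0.0095
```

Request:
send_rows(series=[{"xyz":[0,-0.0001,0],"turn":-0.004,"hand":1},{"xyz":[0,-0.0001,0],"turn":-0.008,"hand":1},{"xyz":[0,-0.0001,0],"turn":-0.012,"hand":1},{"xyz":[0,-0.0001,0],"turn":-0.015,"hand":1},{"xyz":[0,-0.0001,0],"turn":-0.015,"hand":1},{"xyz":[0,-0.0001,0],"turn":-0.015,"hand":1}])

```text
time: 16.05
tool_pos: [0.538, 0.1019, 0.1649]
ee_rot: [2.295, 2.144, -0.001]
contact_force: [0.7, -2.6, 0.8]
gripper_width: 0.0095
gripper_force: 60.0
```

```bash
python3 -c "
from h import *
st(yaw=90.4)"
```

```text
at [0.538  0.1019 0.1649] yaw 86.10 tilt 0.05 -> xyz [-0.0018  0.0011  0.0003] turn -0.0239 q [-0.0513  0.7399 -0.3693  1.8808  0.4455  0.6025 -0.7726]
t 16.05 F [ 0.6996 -2.5646  0.812 ] M [-0.5458 -0.1806  0.0383] w 0.0095
```

Request:
send_rows(series=[{"xyz":[-0.0003,0,0],"turn":-0.002,"hand":1},{"xyz":[-0.0003,0,0],"turn":-0.004,"hand":1},{"xyz":[-0.0003,0,0],"turn":-0.006,"hand":1},{"xyz":[-0.0003,0,0],"turn":-0.006,"hand":1},{"xyz":[-0.0003,0,0],"turn":-0.006,"hand":1}])

```text
time: 16.55
tool_pos: [0.538, 0.1019, 0.165]
ee_rot: [2.275, 2.166, 0.0]
contact_force: [0.3, -2.6, 0.5]
gripper_width: 0.0096
gripper_force: 60.0
```

```bash
python3 -c "
from h import *
st(yaw=90.4)"
```

```text
at [0.538  0.1019 0.165 ] yaw 87.20 tilt 0.03 -> xyz [-0.0018  0.0011  0.0004] turn -0.0178 q [-0.0477  0.7405 -0.3752  1.8808  0.451   0.6041 -0.7587]
t 16.55 F [ 0.2715 -2.5745  0.5117] M [-0.6608 -0.2558 -0.0399] w 0.0096
```

Request:
send_rows(series=[{"xyz":[-0.0003,0,0],"turn":-0.001,"hand":1},{"xyz":[-0.0003,0,0],"turn":-0.002,"hand":1},{"xyz":[-0.0003,0,0],"turn":-0.003,"hand":1},{"xyz":[-0.0003,0,0],"turn":-0.003,"hand":1},{"xyz":[-0.0003,0,0],"turn":-0.003,"hand":1}])

```text
time: 17.05
tool_pos: [0.5379, 0.1018, 0.165]
ee_rot: [2.264, 2.177, 0.0]
contact_force: [0.4, -2.7, 0.6]
gripper_width: 0.0099
gripper_force: 60.0
```

```bash
python3 -c "
from h import *
st(yaw=90.4)"
```

```text
at [0.5379 0.1018 0.165 ] yaw 87.75 tilt 0.02 -> xyz [-0.0018  0.0011  0.0004] turn -0.0147 q [-0.0457  0.7409 -0.3781  1.8809  0.4538  0.6048 -0.7515]
t 17.05 F [ 0.3698 -2.6778  0.6069] M [-0.6024 -0.3859  0.0227] w 0.0099
```

Not touching yet.

Request:
send_rows(series=[{"xyz":[-0.0003,0,0],"turn":-0.001,"hand":1},{"xyz":[-0.0003,0,0],"turn":-0.002,"hand":1},{"xyz":[-0.0003,0,0],"turn":-0.003,"hand":1},{"xyz":[-0.0003,0,0],"turn":-0.004,"hand":1},{"xyz":[-0.0003,0,0],"turn":-0.004,"hand":1},{"xyz":[-0.0003,0,0],"turn":-0.004,"hand":1}])

```text
time: 17.65
tool_pos: [0.538, 0.1018, 0.165]
ee_rot: [-2.251, -2.192, -0.001]
contact_force: [0.8, -0.7, -0.4]
gripper_width: 0.0095
gripper_force: 60.0
```

```bash
python3 -c "
from h import *
st(yaw=90.4)"
```

```text
at [0.538  0.1018 0.165 ] yaw 88.48 tilt 0.03 -> xyz [-0.0017  0.0011  0.0004] turn -0.0107 q [-0.0432  0.7412 -0.3819  1.881   0.4574  0.6057 -0.7421]
t 17.65 F [ 0.8068 -0.7218 -0.3997] M [-0.3242 -0.4288 -0.0217] w 0.0095
```

Request:
send_rows(series=[{"xyz":[0,0,0],"turn":-0.001,"hand":1},{"xyz":[0,0,0],"turn":-0.002,"hand":1},{"xyz":[0,0,0],"turn":-0.003,"hand":1},{"xyz":[0,0,0],"turn":-0.004,"hand":1},{"xyz":[0,0,0],"turn":-0.004,"hand":1},{"xyz":[0,0,0],"turn":-0.004,"hand":1}])

```text
time: 18.25
tool_pos: [0.5379, 0.1017, 0.165]
ee_rot: [2.237, 2.206, 0.001]
contact_force: [1.8, 0.3, -0.7]
gripper_width: 0.0096
gripper_force: 60.0
```

```bash
python3 -c "
from h import *
st(yaw=90.4)"
```

```text
at [0.5379 0.1017 0.165 ] yaw 89.20 tilt 0.03 -> xyz [-0.0017  0.0011  0.0004] turn -0.0067 q [-0.0411  0.7417 -0.3854  1.8809  0.4611  0.607  -0.7331]
t 18.25 F [ 1.8217  0.3033 -0.6633] M [-0.1542 -0.5705 -0.018 ] w 0.0096
```

Request:
send_rows(series=[{"xyz":[0,0.0002,0.0001],"turn":-0.001,"hand":1},{"xyz":[0,0.0002,0.0001],"turn":-0.002,"hand":1},{"xyz":[0,0.0002,0.0001],"turn":-0.003,"hand":1},{"xyz":[0,0.0002,0.0001],"turn":-0.004,"hand":1},{"xyz":[0,0.0002,0.0001],"turn":-0.004,"hand":1},{"xyz":[0,0.0002,0.0001],"turn":-0.004,"hand":1}])

```text
time: 18.85
tool_pos: [0.538, 0.1017, 0.1649]
ee_rot: [-2.223, -2.22, -0.0]
contact_force: [0.8, -0.7, 0.3]
gripper_width: 0.0095
gripper_force: 60.0
```

```bash
python3 -c "
from h import *
st(yaw=90.4)"
```

```text
at [0.538  0.1017 0.1649] yaw 89.92 tilt 0.01 -> xyz [-0.0017  0.001   0.0003] turn -0.0026 q [-0.039   0.7425 -0.3889  1.8805  0.4648  0.6085 -0.7239]
t 18.85 F [ 0.8259 -0.6743  0.3228] M [ 0.0413 -0.39    0.0162] w 0.0095
```

Request:
send_rows(series=[{"xyz":[0,0,0],"turn":-0.001,"hand":1},{"xyz":[0,0,0],"turn":-0.002,"hand":1},{"xyz":[0,0,0],"turn":-0.003,"hand":1},{"xyz":[0,0,0],"turn":-0.004,"hand":1},{"xyz":[0,0,0],"turn":-0.004,"hand":1},{"xyz":[0,0,0],"turn":-0.004,"hand":1}])

```text
time: 19.45
tool_pos: [0.5379, 0.1016, 0.1648]
ee_rot: [-2.209, -2.234, -0.0]
contact_force: [-0.3, 0.6, 0.4]
gripper_width: 0.0096
gripper_force: 60.0
```

```bash
python3 -c "
from h import *
st(yaw=90.4)"
```

```text
at [0.5379 0.1016 0.1648] yaw 90.64 tilt 0.01 -> xyz [-0.0017  0.001   0.0002] turn 0.0013 q [-0.0369  0.743  -0.3924  1.8804  0.4684  0.6098 -0.7149]
t 19.45 F [-0.258   0.5957  0.3922] M [ 0.1628 -0.3079 -0.0443] w 0.0096
```

Request:
send_rows(series=[{"xyz":[0,0,0],"turn":-0.001,"hand":1},{"xyz":[0,0,0],"turn":-0.002,"hand":1},{"xyz":[0,0,0],"turn":-0.0025,"hand":1},{"xyz":[0,0,0],"turn":-0.0025,"hand":1},{"xyz":[0,0,0],"turn":-0.0025,"hand":1}])

```text
time: 19.95
tool_pos: [0.5379, 0.1016, 0.1648]
ee_rot: [-2.2, -2.242, 0.0]
contact_force: [-0.1, 0.9, 1.9]
gripper_width: 0.0097
gripper_force: 60.0
```

```bash
python3 -c "
from h import *
st(yaw=90.4)"
```

```text
at [0.5379 0.1016 0.1648] yaw 91.09 tilt 0.01 -> xyz [-0.0017  0.0011  0.0002] turn 0.0038 q [-0.0357  0.7433 -0.3946  1.8804  0.4707  0.6106 -0.7093]
t 19.95 F [-0.0989  0.8638  1.9091] M [ 0.3099 -0.23   -0.1924] w 0.0097
```

Request:
send_rows(series=[{"xyz":[0,0,0],"turn":-0.0005,"hand":1},{"xyz":[0,0,0],"turn":-0.0005,"hand":1},{"xyz":[0,0,0],"turn":-0.0005,"hand":1},{"xyz":[0,0,0],"turn":-0.0005,"hand":1}])

```text
time: 20.35
tool_pos: [0.5379, 0.1016, 0.1649]
ee_rot: [-2.198, -2.244, -0.0]
contact_force: [-0.4, 1.6, 2.1]
gripper_width: 0.0099
gripper_force: 60.0
```

```bash
python3 -c "
from h import *
st(yaw=90.4)"
```

```text
at [0.5379 0.1016 0.1649] yaw 91.18 tilt 0.01 -> xyz [-0.0017  0.0011  0.0003] turn 0.0043 q [-0.0354  0.7433 -0.3951  1.8804  0.4712  0.6107 -0.7081]
t 20.35 F [-0.4498  1.5787  2.1443] M [ 0.3142 -0.0847 -0.1308] w 0.0099
```

Request:
send_rows(series=[{"xyz":[0,0,0],"turn":-0.001,"hand":1},{"xyz":[0,0,0],"turn":-0.001,"hand":1},{"xyz":[0,0,0],"turn":-0.001,"hand":1},{"xyz":[0,0,0],"turn":-0.001,"hand":1}])

```text
time: 20.75
tool_pos: [0.5379, 0.1016, 0.1648]
ee_rot: [-2.195, -2.247, 0.0]
contact_force: [-1.1, 3.0, 2.4]
gripper_width: 0.0096
gripper_force: 60.0
```

```bash
python3 -c "
from h import *
st(yaw=90.4)"
```

```text
at [0.5379 0.1016 0.1648] yaw 91.36 tilt 0.01 -> xyz [-0.0017  0.0011  0.0002] turn 0.0053 q [-0.0349  0.7435 -0.3959  1.8804  0.4721  0.6111 -0.7059]
t 20.75 F [-1.0993  2.9813  2.383 ] M [ 0.4352 -0.0277 -0.1551] w 0.0096
```

Request:
send_rows(series=[{"xyz":[0.0003,0,0],"turn":-0.0015,"hand":1},{"xyz":[0.0003,0,0],"turn":-0.0015,"hand":1},{"xyz":[0.0003,0,0],"turn":-0.0015,"hand":1},{"xyz":[0.0003,0,0],"turn":-0.0015,"hand":1}])

```text
time: 21.15
tool_pos: [0.5379, 0.1016, 0.1648]
ee_rot: [2.19, 2.252, -0.001]
contact_force: [-1.8, 0.7, 2.0]
gripper_width: 0.0097
gripper_force: 60.0
```

```bash
python3 -c "
from h import *
st(yaw=90.4)"
```

```text
at [0.5379 0.1016 0.1648] yaw 91.61 tilt 0.03 -> xyz [-0.0017  0.0011  0.0002] turn 0.0067 q [-0.0346  0.7437 -0.3969  1.8803  0.4735  0.6119 -0.7029]
t 21.15 F [-1.8176  0.6987  2.0325] M [ 0.2637  0.0818 -0.2301] w 0.0097
```

Request:
send_rows(series=[{"xyz":[-0.0001,-0.0003,0],"turn":0.002,"hand":1},{"xyz":[-0.0001,-0.0003,0],"turn":0.003,"hand":1},{"xyz":[-0.0001,-0.0003,0],"turn":0.003,"hand":0.5},{"xyz":[-0.0001,-0.0003,0],"turn":0.003,"hand":0.3},{"xyz":[-0.0001,-0.0003,0],"turn":0.003,"hand":0.3},{"xyz":[-0.0001,-0.0003,0],"turn":0.003,"hand":0.3},{"xyz":[-0.0001,-0.0003,0],"turn":0.003,"hand":0.3}])

```text
time: 21.85
tool_pos: [0.5377, 0.1015, 0.1648]
ee_rot: [2.2, 2.242, -0.0]
contact_force: [0.2, -0.4, 0.6]
gripper_width: 0.031
gripper_force: 0.0
```

```bash
python3 -c "
from h import *
st(yaw=90.4)"
```

```text
at [0.5377 0.1015 0.1648] yaw 91.08 tilt 0.02 -> xyz [-0.0016  0.0013  0.0002] turn 0.0038 q [-0.0361  0.7431 -0.3941  1.8811  0.4711  0.6101 -0.7098]
t 21.85 F [ 0.1748 -0.3924  0.6384] M [-0.0163 -0.0764 -0.0358] w 0.0310
```

Released cleanly. Next I'll lift straight up and then move toward -y for a look.

Request:
send_rows(series=[{"xyz":[0,0,-0.01],"turn":0,"hand":0.3},{"xyz":[0,0,-0.04],"turn":0,"hand":0.3},{"xyz":[0,0,-0.08],"turn":0,"hand":0.3},{"xyz":[-0.02,0,-0.1],"turn":0,"hand":0.3},{"xyz":[-0.06,0,-0.1],"turn":0,"hand":0.3},{"xyz":[-0.06,0,-0.1],"turn":0,"hand":0.3},{"xyz":[-0.06,0,-0.1],"turn":0,"hand":0.3}])

```text
time: 22.55
tool_pos: [0.5388, 0.0407, 0.2654]
ee_rot: [2.203, 2.239, 0.0]
contact_force: [0.0, 1.1, 0.4]
gripper_width: 0.0308
gripper_force: 0.0
```

```bash
python3 -c "
from h import *
T=pose(); im=imaging.read_camera('wrist'); c=proj('wrist',[.538,.101,.174],T); print(c,T[:3,3])
u,v=int(c[0]),int(c[1]); v0=max(v-80,0);u0=u-90
np.save('T4.npy',T); print(u0,v0)
cv2.imwrite('pics/w4.png',cv2.resize(im[v0:v0+160,u0:u0+180],None,fx=3.6,fy=3.6,interpolation=cv2.INTER_CUBIC))"
```

```text
[319.6617 156.8247] [0.5388 0.0407 0.2654]
229 76
```

View pics/w4.png

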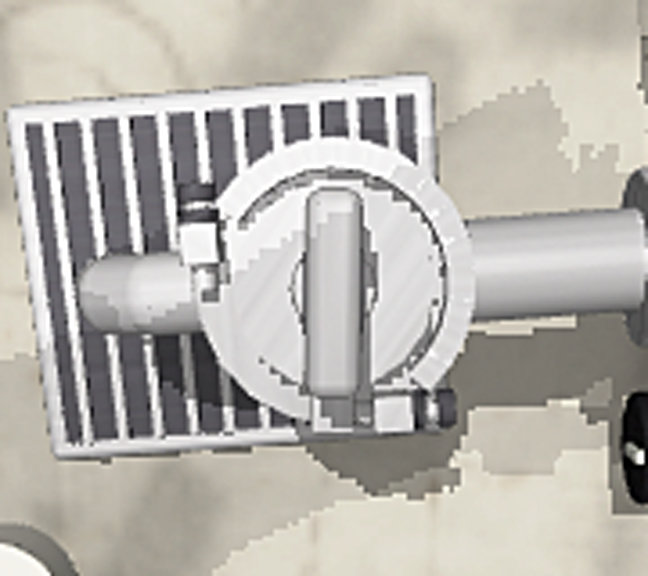

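The close view shows the cone seated concentrically in the collar. Its tab at (335,412) is against the closed screw at (375,410), and the gripper is clear.

```bash
python3 -c "
from workcell import manip
print(manip.hand_in())"
```

```text
the job is handed in; nothing more can be done
None
```

The smaller cone is home in the tap: pressed in at about 18 N, turned to both stops at about 8–11 N by wrist torque, left at the closed stop with the gripper clear, and handed in; no verdict came back.

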